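# Turn the hob sign to its safe side

## Robot

A 6-joint arm with a two-finger parallel gripper is mounted at the origin on a cart in front of the work surface, level with it; the furniture and walls round the work are solid. World frame = base frame: x ahead of the robot, y to its left, z up, the work surface at z = 0. Lengths are in m, angles in rad, forces in N, time in s.
With the tool pointing down it reaches from about 0.325 to 0.9 m from the base axis. Payload 6.1 kg.
Tool frame: the origin (TCP) lies midway between the tips of the shut fingers; the grasp point (between the pads) lies 19 mm behind it (bot.grasp_offset is the distance from the TCP to the grasp point, in m); z points along the fingers, y is the direction in which the jaws open and shut (so a half turn about z gives the same grasp; the last joint's range is limited). The gripper opens to 85 mm and grips with 20 to 120 N. Pads are 22 mm wide; open, the fingers measure 114 mm over their backs; the gripper's body (76 mm by 85 mm) begins 54 mm behind the grasp point. The pads swing forward as they close: fully open they stand 13 mm farther back than shut.
Start: joints at [1.12, 0.22, 1.526, -0, 1.395, -0.126], TCP at [0.199, 0.592, 0.231] pointing down, gripper open.
Joint ranges: [-2.98, 2.98], [-0.91, 2.08], [0.09, 2.57], [-1.24, 4.39], [0.2, 2.65], [-2.68, 2.68]. Speed limits (rad/s): [2.57, 2.57, 3.01, 3.14, 3.14, 3.14].

## Interface

Orientations are given as a rotation vector (axis times angle).
In Python, from plant import bot gives the robot as it stands.
- The arm moves only by the shell command python3 -m pendant 'ROWS' [FORCE]. ROWS is JSON, a list that holds one entry, the list of rows, each a list of 7 numbers: the closure, from 0 (fully open) to 1 (shut), then the shift along the tool's x, y, z in mm, then the turn, a rotation vector about the tool's x, y, z in degrees. In form: [[[fingers, x, y, z, wx, wy, wz], ...]]. A call has 1 to 5 rows; each row shifts and turns the commanded pose from where the row before left it, along the tool's axes as they then stand; what a row does not reach is not made up. A row lasts 1/8 s, in which the tool goes at most 62.5 mm and 10.7 degrees, less where a joint would pass 70% of its speed; a pose out of reach is approached as far as the arm can. A call is refused whole if a number of a shift passes 62.5 or a number of a turn 10.7, either way. A call with a gripper value outside its range is refused whole. The fingers move at their own pace and stop on an object; FORCE is the grip in N (left out, the last holds). Time passes only in rows, so rows that do not move let the fingers close. It gives the time, the measured TCP pose, the force and the opening at its end, in the units of the state.
- bot.get_obs(): the state, without advancing time (a new reading comes with each control period).
- bot.snapshot(name): name is "scene" or "top" or "wrist"; returns (picture, depth): 384x512x3 uint8, red, green, blue; 384x512 float32, m along the optical axis (not along the pixel's ray), 0 where there is no reading.
- bot.calibration(name): a dict with "fx", "fy", "cx", "cy" (pixels), "k1" (the pictures are not rectified: a ray, as slopes to the right and down, at radius r is drawn at 1 + k1 r^2 times it, then the intrinsics apply), "R" (3x3) and "t" (3): a world point X has camera coordinates R X + t. Camera axes: x right, y down, z forward; pixel columns grow to the right and rows downward; lengths in m; the calibration is good to about 2 mm. A picture is of the moment at which its call begins: read the wrist's pose just before it. calibration takes no time and is no camera call; for the wrist camera it gives the pose at the moment of the call.
- bot.finish_job(): hands the job in, once; it reports no verdict.
Trained networks look in the newest picture that a camera, given by its name, has taken for a name from the list of things; names that differ only in an ending like _2 or _b are one class to them, and where a whole thing is asked for, a point or a joint stands for the part that bears it (a point fixed in the world has none). Each returns a list of dicts, best first, with "conf" (0 to 1); they miss things now and then, are a little off and sometimes report something else, mostly with a low value. They report only what shows in the picture. A call takes as long as a camera call.
- bot.masks_of(camera, target): "mask" (384x512 bool, what is visible of it) and "box" ([left, top, right, bottom] in pixels, round what is visible of it).
- bot.place_of(camera, target): "xy" ([column, row] in pixels: a listed point, or the origin of a listed thing).
The state is a dict: "clock": time; "qpos": joint angles; "joint_vel": joint speeds; "joint_efforts": joint torques, N m; "ee_pos": TCP position; "orientation": TCP orientation; "ft_force": force on the tool from outside, world axes, zero at the start; "ft_torque": the same for the moment, N m; "gripper_width": finger opening in m.
Only numpy, scipy, OpenCV 4.12 (cv2) and the standard library are available. Lean on these libraries where they do the work, as an engineer would, in place of code of your own. Each camera call takes 0.05 s, during which the arm holds its last target.

## Task

Two swivelling signs on the worktop warn when something is hot: the round one is for the hob, the square one for the oven. The hob has cooled down, so swing the round sign half a turn on its stand, either way round, until the face with the single level bar looks squarely out to the front of its stand, where the face with the three upright waves is now, and let go of it. Leave the square sign as it is.

Things in the scene. Friction and masses are not known exactly. Their poses are not given: they have to be found in the camera images.
- round_stand: Round sign's heavy steel foot, 84 mm across, 12 mm high, post to z = 20; does not move. Origin on the worktop under the sign's upright turning axis. -x: its front (roughly to the robot), +y left. On it turns a wooden disc 66 mm across, 10 thick, z = 27 to 93 mm, with a dark rail on top, 124 mm long, 14 wide, z = 91 to 103; both upright, centred on the axis.
- round_sign (a joint): Turn of the round sign on its stand, rad, positive anticlockwise from above. 0: the three waves squarely to the stand's front, peg to the stand's +y. +3.14 or -3.14: the level bar to the front, peg to -y. Starts within 0.3 of 0, turns either way to stops at +-3.6 and stays where it is left (friction about 0.04 N m).
- round_peg (a point): Steel peg standing on the round sign's rail, for turning it: round, 14 mm in diameter, from the rail (z = 103 mm; collar 20 mm wide up to z = 108) to its top at z = 140. The point is on the peg's axis at z = 123, 48 mm from the turning axis. Turns with the sign: +y from turning axis to peg, +x to the level bar's side, -x to the waves' side, z up.
- square_peg (a point): The same point on the peg of the other sign, which is alike but has a square plate, 66 x 66 mm, and is to be left alone. Its own +y points from that sign's axis to its peg (48 mm). Wall cupboards hang 0.59 m above the back of the worktop, so keep lifts low: 20 mm over the pegs is enough to clear both signs and everything between them.

How it is judged:
By the outcome, as a careful person would: the job done as asked, in the order asked, and still so for the second after the job is handed in, with the robot touching nothing.
It also fails if it takes over 32 s, if anything falls off the work surface, if the arm or the gripper's body presses on something with over 40 N, if the wrist force passes 120 N, or if a joint passes its speed limit or range.

## Working session

There is one attempt and no reset: what is moved stays moved. The work goes in short steps, Python scripts to look and compute and a shell command to move; the robot and the scene stay as the last step left them, time stands still between calls to the robot, and variables do not carry over. Pictures are saved under pics/ and viewed, and the job is handed in when it is done.

```bash
mkdir -p pics; ls; cat > h.py <<'E'
import numpy as np,cv2
from plant import bot
from scipy.spatial.transform import Rotation as R
def snap(n,f):
    c=bot.calibration(n);p,d=bot.snapshot(n);cv2.imwrite('pics/'+f,p[...,::-1]);return c,p,d
def ray(c,uv):
    K=np.array([[c['fx'],0,c['cx']],[0,c['fy'],c['cy']],[0,0,1.]])
    u=cv2.undistortPoints(np.array([[uv]],float),K,np.array([c['k1'],0,0,0,0.]))[0,0]
    Rm=np.array(c['R']);t=np.array(c['t'])
    return -Rm.T@t, Rm.T@np.array([u[0],u[1],1])
def atz(c,uv,z):
    o,d=ray(c,uv);return o+d*(z-o[2])/d[2]
E
python3 - <<'E'
from h import *
o=bot.get_obs();print(o['ee_pos'],o['orientation'],o['gripper_width'],o['clock'])
print(R.from_rotvec(o['orientation']).as_matrix().round(3))
for n in ['top','scene']:
    c,p,d=snap(n,n+'0.png')
    for t,z in [('round_peg',.123),('square_peg',.123),('round_stand',0)]:
        for r in bot.place_of(n,t)[:2]:print(n,t,r['conf'],r['xy'],atz(c,r['xy'],z).round(4))
E
```

```text
pics
[0.19920675 0.59177764 0.23020692] [-5.07955535e-01 -3.09968646e+00  2.83740401e-03] 0.08513655046932493 0.0
[[-0.948  0.319 -0.001]
 [ 0.319  0.948 -0.002]
 [ 0.    -0.002 -1.   ]]
top round_peg 0.91 [180.3, 190.7] [0.4801 0.0525 0.123 ]
top square_peg 0.6 [297.2, 177.9] [ 0.5151 -0.2118  0.123 ]
top round_stand 0.81 [207.3, 198.8] [0.4708 0.0057 0.    ]
scene round_peg 0.55 [200.6, 154.3] [0.4868 0.0537 0.123 ]
scene square_peg 0.62 [278.6, 217.4] [ 0.5147 -0.2059  0.123 ]
scene round_stand 0.72 [209.8, 205.9] [0.4817 0.0131 0.    ]
```

View pics/top0.png

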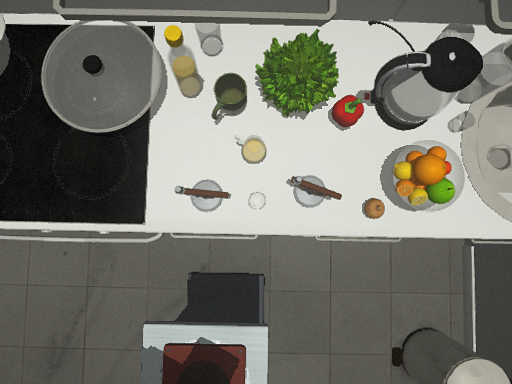

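View pics/scene0.png

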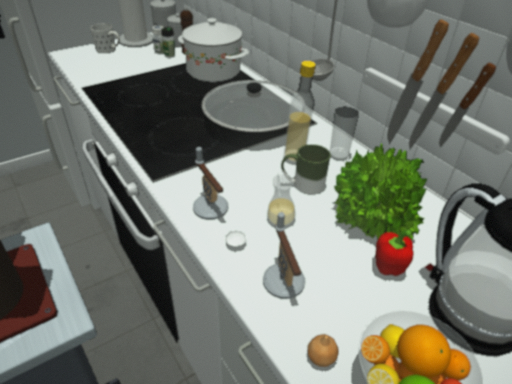

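```bash
python3 - <<'E'
from h import *
a=cv2.imread('pics/top0.png')[165:225,160:240];b=cv2.imread('pics/scene0.png')[135:230,175:270]
c,p,d=snap('wrist','w0.png')
print(c['R'],c['t'],-np.array(c['R']).T@c['t'])
cv2.imwrite('pics/z0.png',np.hstack([cv2.resize(a,(400,300),interpolation=3),cv2.resize(b,(300,300),interpolation=3)]))
E
```

```text
[[ 3.18350185e-01  9.47973164e-01 -2.00309239e-04]
 [ 9.09647648e-01 -3.05420147e-01  2.81530974e-01]
 [ 2.66822630e-01 -8.98076484e-02 -9.59552120e-01]] [-0.62485102 -0.03683975  0.3793653 ] [0.13120938 0.61516031 0.37426715]
```

View pics/z0.png

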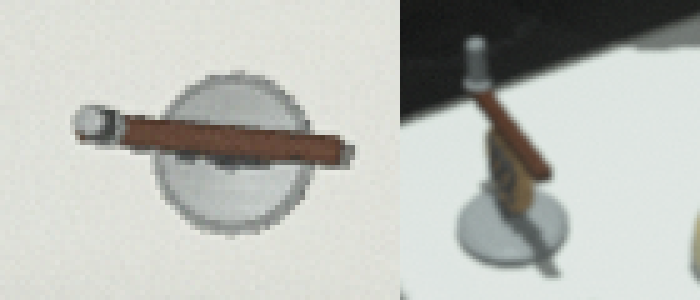

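View pics/w0.png

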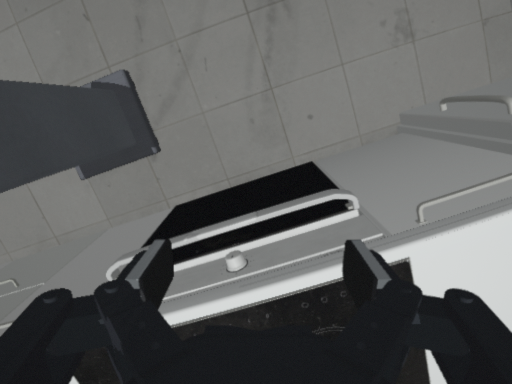

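```bash
python3 -m pendant '[[[0,-35,-48,0,0,0,0],[0,-35,-48,0,0,0,0],[0,-35,-48,0,0,0,0],[0,-35,-48,0,0,0,0],[0,-35,-48,0,0,0,0]]]' 20; python3 -m pendant '[[[0,-35,-48,0,0,0,0],[0,-35,-48,0,0,0,0],[0,-35,-48,0,0,0,0],[0,-35,-48,0,0,0,0],[0,-35,-48,0,0,0,0]]]'
python3 -m pendant '[[[0,0,0,0,0,0,0],[0,0,0,0,0,0,0]]]'
python3 - <<'E'
from h import *
o=bot.get_obs();print(o['ee_pos'],o['orientation'],o['qpos'],o['clock'])
n='wrist'
c,p,d=snap(n,n+'1.png')
for t,z in [('round_peg',.123),('square_peg',.123),('round_stand',0)]:
        for r in bot.place_of(n,t)[:2]:print(n,t,r['conf'],r['xy'],atz(c,r['xy'],z).round(4))
E
```

```text
clock: 1.08
ee_pos: [0.289, 0.3074, 0.2315]
orientation: [0.507, 3.099, 0.001]
ft_force: [0.8, 0.2, 0.9]
gripper_width: 0.0854
clock: 1.7
ee_pos: [0.3784, 0.0238, 0.2319]
orientation: [0.508, 3.098, 0.0]
ft_force: [0.6, -0.2, -0.3]
gripper_width: 0.0855
clock: 1.95
ee_pos: [0.3778, 0.0259, 0.2313]
orientation: [-0.51, -3.1, -0.001]
ft_force: [-0.0, 0.0, 0.2]
gripper_width: 0.0854
[0.37782417 0.02588127 0.23130856] [-5.10008009e-01 -3.09968776e+00 -8.85777301e-04] [-1.41185286e-01 -4.14795096e-01  2.11489952e+00  5.73567573e-04
  1.44170365e+00 -1.38590714e+00] 1.95
wrist round_peg 0.55 [316.0, 279.9] [0.4855 0.0512 0.123 ]
wrist square_peg 0.86 [95.3, 358.0] [ 0.5087 -0.2151  0.123 ]
wrist round_stand 0.76 [268.1, 233.4] [0.4765 0.0082 0.    ]
```

View pics/wrist1.png

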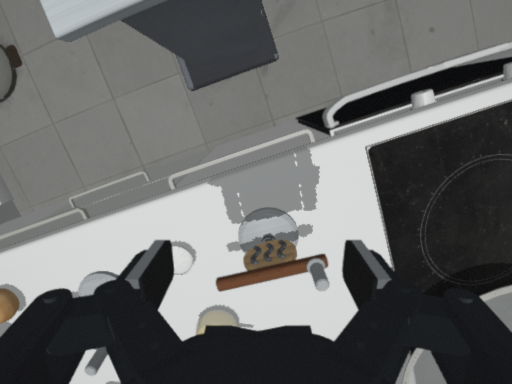

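```bash
python3 - <<'E'
from h import *
a=cv2.imread('pics/wrist1.png')[195:305,205:345]
cv2.imwrite('pics/z1.png',cv2.resize(a,(760,597),interpolation=cv2.INTER_CUBIC))
E
```

```text
(no output)
```

View pics/z1.png

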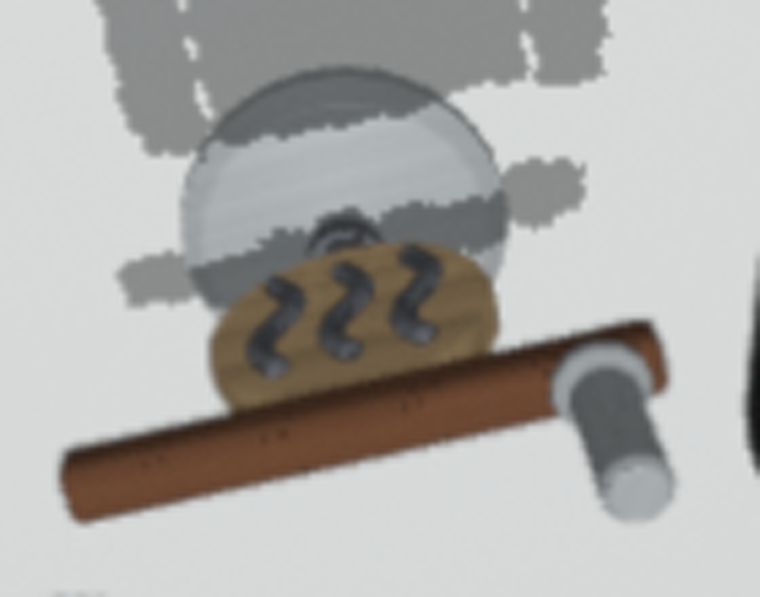

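```bash
python3 - <<'E'
from h import *
a=cv2.imread('pics/wrist1.png')
g=cv2.createCLAHE(8,(16,16)).apply(cv2.cvtColor(a,6))
x=cv2.resize(g[200:265,230:310],(480,390),interpolation=cv2.INTER_CUBIC)
y=cv2.resize(g[260:310,70:125],(300,273),interpolation=cv2.INTER_CUBIC); y=cv2.copyMakeBorder(y,0,390-273,0,0,cv2.BORDER_CONSTANT)
cv2.imwrite('pics/z2.png',np.hstack([x,y]))
E
```

```text
(no output)
```

View pics/z2.png

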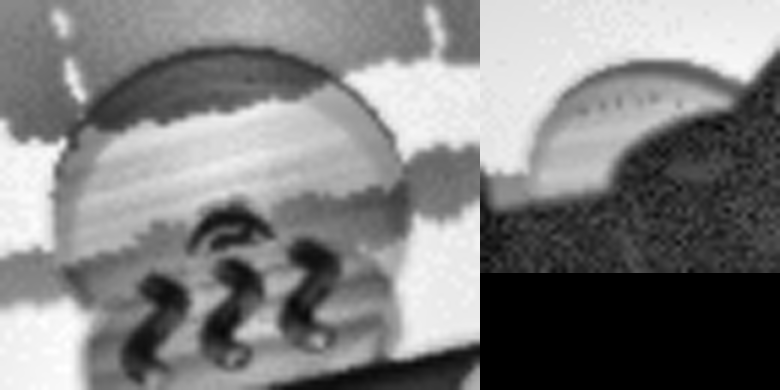

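```bash
cat >> h.py <<'E'
def cloud(c,d):
    v,u=np.nonzero(d>0);K=np.array([[c['fx'],0,c['cx']],[0,c['fy'],c['cy']],[0,0,1.]])
    x=cv2.undistortPoints(np.c_[u,v].astype(float)[:,None],K,np.array([c['k1'],0,0,0,0.]))[:,0]
    z=d[v,u];P=np.c_[x*z[:,None],z]
    return (P-np.array(c['t']))@np.array(c['R'])
def sign(P,cx=.48,cy=.008):
    Q=P[np.hypot(P[:,0]-cx,P[:,1]-cy)<.085]
    top=Q[(Q[:,2]>.134)&(Q[:,2]<.146)];rail=Q[(Q[:,2]>.097)&(Q[:,2]<.109)];foot=Q[(Q[:,2]>.007)&(Q[:,2]<.016)]
    print('pegtop',len(top),top.mean(0).round(4),top.max(0)-top.min(0))
    if len(rail)>20:
        (rc,sz,an)=cv2.minAreaRect(rail[:,:2].astype(np.float32));print('rail',len(rail),np.round(rc,4),np.round(sz,4),an,rail[:,2].mean())
        w=rail[:,:2]-rail[:,:2].mean(0);e=np.linalg.svd(w,full_matrices=False)[2][0];print('rail dir deg',np.degrees(np.arctan2(e[1],e[0]))%180)
    if len(foot)>20: print('foot',len(foot),cv2.minEnclosingCircle(foot[:,:2].astype(np.float32)))
E
python3 - <<'E'
from h import *
for n in ['top','wrist']:
    c,p,d=snap(n,n+'2.png'); print(n); sign(cloud(c,d))
E
```

```text
top
pegtop 33 [0.4822 0.0558 0.1397] [0.01332682 0.01146721 0.00917861]
rail 288 [0.4795 0.0081] [0.1215 0.0166] 87.1011734008789 0.10309163803812528
rail dir deg 86.44774958955594
foot 568 ((0.4788045585155487, 0.008394789882004261), 0.041827429085969925)
wrist
pegtop 171 [0.4795 0.0549 0.1391] [0.01292438 0.0129584  0.0082151 ]
rail 1376 [0.477  0.0076] [0.1239 0.0155] 86.7154769897461 0.10262528878556951
rail dir deg 86.54855207547769
foot 1688 ((0.4775508940219879, 0.007319001946598291), 0.041848182678222656)
```

```bash
python3 - <<'E'
from h import *
c=bot.calibration('wrist');im=cv2.imread('pics/wrist2.png')
# ortho of z=.012: rows = -x world(front down), cols: -y
def ortho(cx,cy,z,h=.045,N=360):
    g=np.linspace(-h,h,N);X=cx-g[:,None]+0*g;Y=cy-g[None]+0*g[:,None]
    P=np.stack([X,Y,0*X+z],-1)@np.array(c['R']).T+np.array(c['t'])
    x=P[...,0]/P[...,2];y=P[...,1]/P[...,2];f=1+c['k1']*(x*x+y*y)
    return cv2.remap(im,(c['fx']*x*f+c['cx']).astype(np.float32),(c['fy']*y*f+c['cy']).astype(np.float32),cv2.INTER_CUBIC)
A=ortho(.478,.008,.012);B=ortho(.478,.008,.103,.08)
f=lambda A:cv2.createCLAHE(6,(6,6)).apply(cv2.cvtColor(A,6))
cv2.imwrite('pics/o2.png',np.hstack([f(A),cv2.cvtColor(B,6)]))
E
```

```text
(no output)
```

View pics/o2.png

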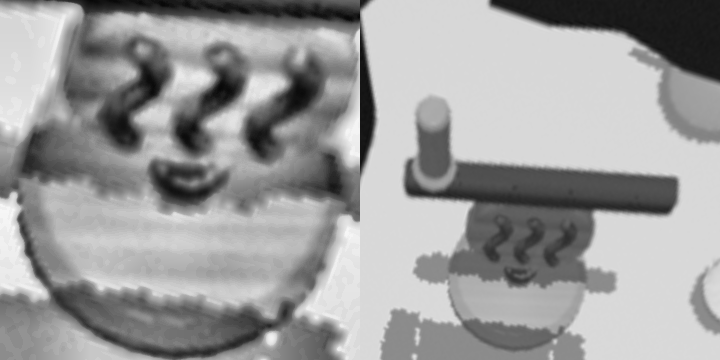

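```bash
python3 -m pendant '[[[0,0,0,0,0,0,10.7],[0,0,0,0,0,0,10.7],[0,0,0,0,0,0,10.7],[0,0,0,0,0,0,10.7],[0,0,0,0,0,0,10.7]]]' 20; python3 -m pendant '[[[0,0,0,0,0,0,10.7],[0,0,0,0,0,0,10.7],[0,0,0,0,0,0,10.7],[0,0,0,0,0,0,10.7],[0,0,0,0,0,0,10.7]]]';python3 -m pendant '[[[0,0,0,0,0,0,10.7],[0,0,0,0,0,0,10.7],[0,0,0,0,0,0,10.7],[0,0,0,0,0,0,10.7],[0,0,0,0,0,0,10.7]]]';python3 -m pendant '[[[0,0,0,0,0,0,10.7],[0,0,0,0,0,0,10.7]]]'
cat >> h.py <<'E'
def rel(x,y,z):
    o=bot.get_obs();M=R.from_rotvec(o['orientation']).as_matrix();p=np.array(o['ee_pos'])
    print('t',o['clock'],'pos',p.round(4),'yawx',np.degrees(np.arctan2(M[1,0],M[0,0])).round(1),'w',o['gripper_width'],'F',np.round(o['ft_force'],1))
    print('shift mm tool',(M.T@(np.array([x,y,z])-p)*1000).round(1))
E
python3 -c "
from h import *
rel(.481,.056,.17)"
```

```text
clock: 2.88
ee_pos: [0.3778, 0.0265, 0.2313]
orientation: [-1.854, -2.536, -0.0]
ft_force: [0.7, 0.1, 0.2]
gripper_width: 0.0855
clock: 3.5
ee_pos: [0.3779, 0.0265, 0.2313]
orientation: [2.797, 1.43, 0.0]
ft_force: [-0.5, 0.7, -0.8]
gripper_width: 0.0858
clock: 4.12
ee_pos: [0.3779, 0.0265, 0.2313]
orientation: [-3.142, -0.018, -0.0]
ft_force: [-0.3, 0.2, -0.4]
gripper_width: 0.0856
clock: 4.38
ee_pos: [0.3779, 0.0265, 0.2313]
orientation: [-3.09, 0.566, -0.0]
ft_force: [-0.4, -0.2, -0.0]
gripper_width: 0.0851
t 4.375 pos [0.3779 0.0265 0.2313] yawx -20.8 w 0.08514320612252067 F [-0.4 -0.2 -0. ]
shift mm tool [ 86.  -64.1  61.3]
```

```bash
python3 -m pendant '[[[0,43,-32,0,0,0,0],[0,43,-32,0,0,0,0],[0,0,0,30,0,0,0],[0,0,0,0,0,0,0]]]'
python3 - <<'E'
from h import *
rel(.481,.056,.112)
c,p,d=snap('wrist','wrist3.png'); sign(cloud(c,d))
E
```

```text
clock: 4.88
ee_pos: [0.479, 0.0566, 0.1985]
orientation: [3.091, -0.556, -0.01]
ft_force: [-0.3, -0.3, 0.4]
gripper_width: 0.0857
t 4.875 pos [0.479  0.0566 0.1985] yawx -20.4 w 0.08567737639255212 F [-0.3 -0.3  0.4]
shift mm tool [ 2.7 -0.3 86.5]
pegtop 285 [0.4828 0.0545 0.1397] [0.01353731 0.01339327 0.0078111 ]
rail 2228 [0.4783 0.0071] [0.1237 0.0171] 84.49464416503906 0.10316238339479869
rail dir deg 85.17116466403408
foot 2332 ((0.47854167222976685, 0.007037503179162741), 0.042134035378694534)
```

View pics/wrist3.png

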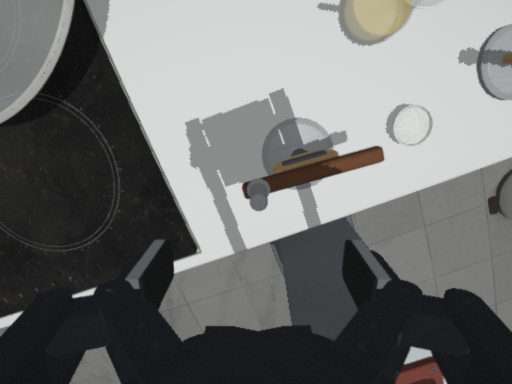

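```bash
python3 -m pendant '[[[0,3,0,43,0,0,0],[0,0,0,43,0,0,0],[1,0,0,0,0,0,0],[1,0,0,0,0,0,0],[1,0,0,0,0,0,0]]]' 20
python3 -m pendant '[[[1,0,0,0,0,0,0],[1,0,0,0,0,0,0]]]'
python3 - <<'E'
from h import *
rel(.481,.056,.112)
c,p,d=snap('wrist','wrist4.png'); sign(cloud(c,d))
E
```

```text
clock: 5.55
ee_pos: [0.4856, 0.0544, 0.118]
orientation: [-3.091, 0.559, -0.007]
ft_force: [0.3, -0.6, -0.3]
gripper_width: 0.0324
clock: 5.8
ee_pos: [0.4851, 0.0539, 0.1172]
orientation: [3.091, -0.559, 0.005]
ft_force: [-0.8, -3.1, 5.5]
gripper_width: 0.0129
t 5.8 pos [0.4851 0.0539 0.1172] yawx -20.5 w 0.01289628780842516 F [-0.8 -3.1  5.5]
shift mm tool [-4.6 -0.5  5.2]
pegtop 1439 [0.4884 0.0527 0.1399] [0.02798466 0.03817012 0.01196674]
rail 4295 [0.4791 0.006 ] [0.1206 0.0161] 84.14944458007812 0.1029463319531281
rail dir deg 83.97618772931533
foot 3833 ((0.4794052243232727, 0.007226117886602879), 0.04181695356965065)
```

View pics/wrist4.png

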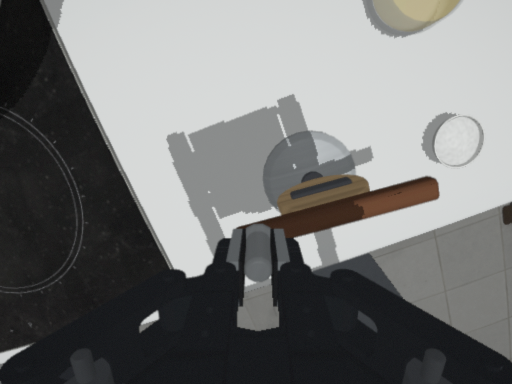

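```bash
python3 -m pendant '[[[1,-8.2,2.6,0,0,0,-10.5],[1,-8.2,2.6,0,0,0,-10.5],[1,-8.2,2.6,0,0,0,-10.5],[1,-8.2,2.6,0,0,0,-10.5],[1,-8.2,2.6,0,0,0,-10.5]]]'
python3 - <<'E'
from h import *
rel(.481,.056,.112)
c,p,d=snap('wrist','wrist5.png'); sign(cloud(c,d))
E
```

```text
clock: 6.48
ee_pos: [0.4456, 0.0411, 0.1172]
orientation: [3.016, 0.874, 0.005]
ft_force: [0.8, -1.9, 4.4]
gripper_width: 0.0129
t 6.475 pos [0.4456 0.0411 0.1172] yawx 32.3 w 0.012874353835789705 F [ 0.8 -1.9  4.4]
shift mm tool [37.9  6.3  5.3]
pegtop 1450 [0.4485 0.0432 0.1399] [0.0289747  0.03440995 0.01196465]
rail 4263 [0.4795 0.007 ] [0.0159 0.1203] 46.086395263671875 0.10287726800288952
rail dir deg 135.90927461956406
foot 3831 ((0.47840917110443115, 0.0075421761721372604), 0.041843317449092865)
```

View pics/wrist5.png

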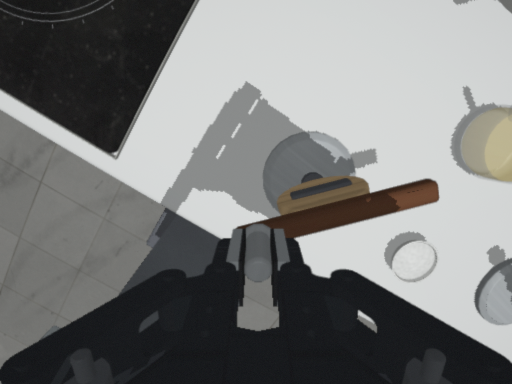

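```bash
python3 -m pendant '[[[1,-8.2,2.6,0,0,0,-10.5],[1,-8.2,2.6,0,0,0,-10.5],[1,-8.2,2.6,0,0,0,-10.5],[1,-8.2,2.6,0,0,0,-10.5],[1,-8.2,2.6,0,0,0,-10.5]]]'
python3 -m pendant '[[[1,-8.2,2.6,0,0,0,-10.5],[1,-8.2,2.6,0,0,0,-10.5],[1,-8.2,2.6,0,0,0,-10.5],[1,-8.2,2.6,0,0,0,-10.5],[1,-8.2,2.6,0,0,0,-10.5]]]'
python3 - <<'E'
from h import *
rel(.481,.056,.112)
c,p,d=snap('wrist','wrist6.png'); sign(cloud(c,d))
E
```

```text
clock: 7.15
ee_pos: [0.4315, 0.0016, 0.1172]
orientation: [2.318, 2.117, 0.002]
ft_force: [0.1, -0.7, 6.7]
gripper_width: 0.0128
clock: 7.78
ee_pos: [0.4544, -0.0337, 0.1172]
orientation: [1.142, 2.923, -0.001]
ft_force: [-0.6, -2.1, 6.4]
gripper_width: 0.0129
t 7.775 pos [ 0.4544 -0.0337  0.1172] yawx 137.3 w 0.01285277574058258 F [-0.6 -2.1  6.4]
shift mm tool [41.3 84.   5.1]
pegtop 1451 [ 0.4513 -0.031   0.1399] [0.03124319 0.03189266 0.01197737]
rail 4319 [0.4779 0.0083] [0.1216 0.016 ] 61.61271286010742 0.10283788977035356
rail dir deg 61.30519045635326
foot 3856 ((0.47703367471694946, 0.007187002804130316), 0.041959550231695175)
```

View pics/wrist6.png

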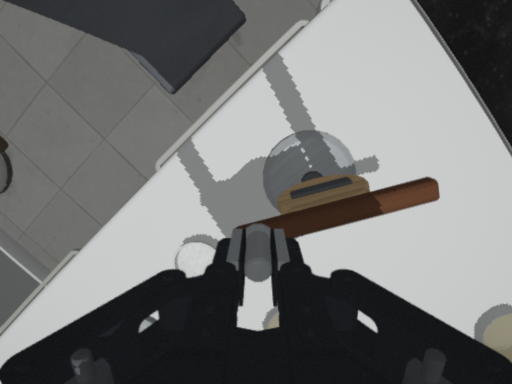

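```bash
cat > chk.py <<'E'
import sys
from h import *
rel(.481,.056,.112);o=bot.get_obs();print('T',np.round(o['ft_torque'],2))
c,p,d=snap('wrist',sys.argv[1]); sign(cloud(c,d))
E
python3 -m pendant '[[[1,-8.2,2.6,0,0,0,-10.5],[1,-8.2,2.6,0,0,0,-10.5],[1,-2.4,0.6,0,0,0,-3],[1,-2.4,0.6,0,0,0,-3],[1,-2.4,0.6,0,0,0,-3]]]'
python3 chk.py w7.png
python3 -m pendant '[[[1,-2.4,0.6,0,0,0,-3],[1,-2.4,0.6,0,0,0,-3]]]'
python3 chk.py w8.png
```

```text
clock: 8.45
ee_pos: [0.478, -0.0402, 0.1172]
orientation: [0.357, 3.118, -0.003]
ft_force: [-0.6, -4.0, 6.8]
gripper_width: 0.0129
t 8.45 pos [ 0.478  -0.0402  0.1172] yawx 166.9 w 0.012911800169702765 F [-0.6 -4.   6.8]
shift mm tool [18.9 94.4  5. ]
T [-0.6   0.18 -0.02]
pegtop 1455 [ 0.4739 -0.0393  0.1399] [0.02640582 0.03960114 0.01198516]
rail 4337 [0.4771 0.0084] [0.0163 0.1209] 1.5240356922149658 0.10287846064436398
rail dir deg 91.32863876964954
foot 3861 ((0.4767710268497467, 0.006625103298574686), 0.041790544986724854)
clock: 8.75
ee_pos: [0.483, -0.04, 0.1172]
orientation: [0.193, 3.132, -0.004]
ft_force: [0.0, -3.7, 6.4]
gripper_width: 0.0129
t 8.75 pos [ 0.483  -0.04    0.1172] yawx 173.0 w 0.01289010299055941 F [ 0.  -3.7  6.4]
shift mm tool [13.8 95.   5. ]
T [-0.64  0.11  0.01]
pegtop 1446 [ 0.4788 -0.0395  0.1398] [0.02426424 0.04019923 0.01197772]
rail 4343 [0.4771 0.008 ] [0.0163 0.1201] 7.552713871002197 0.10287324467493102
rail dir deg 97.38484020257556
foot 3864 ((0.47717374563217163, 0.006652254145592451), 0.04189927503466606)
```

```bash

python3 -m pendant '[[[1,-2.4,0.6,0,0,0,-3],[1,-2.4,0.6,0,0,0,-3],[1,-2.4,0.6,0,0,0,-3]]]'
python3 chk.py w9.png | egrep 'T|t |dir'
python3 -m pendant '[[[1,-2.4,0.6,0,0,0,-3],[1,-2.4,0.6,0,0,0,-3]]]' | grep force
python3 chk.py w10.png| egrep 'T|t |dir'
```

```text
clock: 9.18
ee_pos: [0.4904, -0.0387, 0.1172]
orientation: [-0.053, 3.138, -0.004]
ft_force: [0.8, -4.5, 5.7]
gripper_width: 0.0133
t 9.175 pos [ 0.4904 -0.0387  0.1172] yawx -178.1 w 0.013282422334437938 F [ 0.8 -4.5  5.7]
shift mm tool [ 6.2 95.   5. ]
T [-0.66  0.01 -0.01]
rail dir deg 106.4886330734077
foot 3874 ((0.4770168662071228, 0.006193961016833782), 0.04210754111409187)
ft_force: [-6.6, -8.0, 10.9]
t 9.475 pos [ 0.4948 -0.0374  0.1172] yawx -172.1 w 0.013154633053745679 F [-6.6 -8.  10.9]
shift mm tool [ 0.8 94.4  4.9]
T [-1.31  1.16 -0.13]
rail dir deg 111.78630477341254
foot 3856 ((0.47764143347740173, 0.00633092038333416), 0.04216374084353447)
```

```bash

python3 -m pendant '[[[1,-2.4,0.6,0,0,0,-3]]]' | grep force
python3 chk.py w11.png| egrep 'T|t |dir'
```

```text
ft_force: [-14.2, -11.9, 17.8]
t 9.65 pos [ 0.4952 -0.0374  0.1171] yawx -169.1 w 0.013217783025998946 F [-14.2 -11.9  17.8]
shift mm tool [-3.8 94.4  4.7]
T [-1.97  2.37 -0.24]
rail dir deg 111.69346877639073
foot 3850 ((0.47748520970344543, 0.006398205179721117), 0.04205520078539848)
```

```bash

python3 -m pendant '[[[1,8.1,-1.1,0,0,0,10],[1,8.1,-1.1,0,0,0,10],[1,2.4,-0.5,0,0,0,3],[1,2.4,-0.5,0,0,0,3],[1,0,0,0,0,0,0]]]' | grep force
python3 chk.py w12.png
```

```text
ft_force: [-2.5, -4.7, 8.5]
t 10.325 pos [ 0.4759 -0.0402  0.1172] yawx 164.8 w 0.013291617331455407 F [-2.5 -4.7  8.5]
shift mm tool [20.3 94.2  5. ]
T [-0.69  0.45  0.07]
pegtop 1444 [ 0.4716 -0.0392  0.1399] [0.02671397 0.0392937  0.01198883]
rail 4311 [0.477  0.0077] [0.1224 0.016 ] 88.6282730102539 0.10287826115021013
rail dir deg 88.38491084005693
foot 3849 ((0.4772756099700928, 0.006768434774130583), 0.04199942946434021)
```

View pics/w12.png

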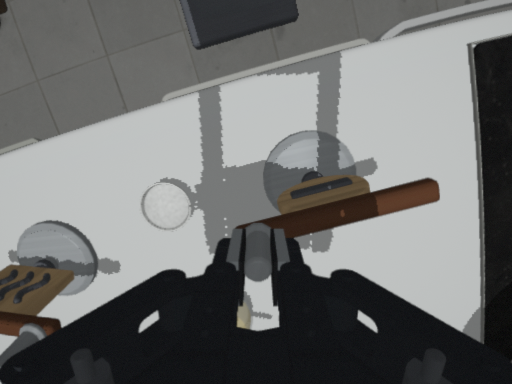

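```bash

python3 -m pendant '[[[1,2.4,-0.5,0,0,0,3],[1,0,0,0,0,0,0]]]' | grep force
python3 chk.py w13.png | grep dir
python3 -m pendant '[[[0.7,0,0,0,0,0,0],[0.4,0,0,0,0,0,0],[0.2,0,0,0,0,0,0],[0,0,0,0,0,0,0],[0,0,0,0,0,0,0]]]'
python3 chk.py w14.png
```

```text
ft_force: [-3.3, -4.9, 8.5]
rail dir deg 85.40540042630418
clock: 11.3
ee_pos: [0.4726, -0.0389, 0.1152]
orientation: [-0.492, -3.103, -0.0]
ft_force: [0.4, -0.7, 0.0]
gripper_width: 0.0855
t 11.3 pos [ 0.4726 -0.0389  0.1152] yawx 162.0 w 0.08552004698953526 F [ 0.4 -0.7  0. ]
shift mm tool [21.3 92.8  3.2]
T [-0.01 -0.   -0.02]
pegtop 1329 [ 0.4779 -0.0178  0.1399] [0.02785304 0.06430737 0.01195632]
rail 4845 [0.4775 0.0067] [0.1233 0.017 ] 85.6536865234375 0.10296496069929542
rail dir deg 86.07900886102414
foot 3891 ((0.4771198332309723, 0.00674752751365304), 0.04186627268791199)
```

View pics/w14.png

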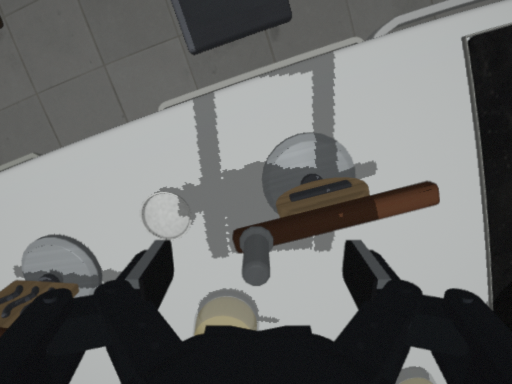

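```bash

python3 -m pendant '[[[0,0,0,-35,0,0,0],[0,0,0,-35,0,0,0],[0,40,0,0,0,0,0],[0,40,0,0,0,0,0],[0,0,0,0,0,0,0]]]'
python3 chk.py w15.png
python3 - <<'E'
from h import *
c,p,d=snap('top','top3.png'); sign(cloud(c,d))
a=cv2.imread('pics/w15.png');b=a[180:330,180:380]
cv2.imwrite('pics/z3.png',cv2.resize(b,(800,600),interpolation=3))
E
```

```text
clock: 11.98
ee_pos: [0.3949, -0.0135, 0.185]
orientation: [-0.491, -3.103, -0.0]
ft_force: [1.8, -0.3, -0.2]
gripper_width: 0.0852
t 11.975 pos [ 0.3949 -0.0135  0.185 ] yawx 162.0 w 0.08516991274998761 F [ 1.8 -0.3 -0.2]
shift mm tool [-60.5  92.7  73. ]
T [-0.    0.02  0.01]
pegtop 250 [ 0.4736 -0.0402  0.139 ] [0.0143054  0.01348228 0.00767719]
rail 1523 [ 0.4763 -0.0072] [0.0948 0.017 ] 85.15071868896484 0.10282157896051185
rail dir deg 85.54551565433599
foot 2269 ((0.4776817560195923, 0.007146512623876333), 0.042142417281866074)
pegtop 32 [ 0.4766 -0.0399  0.1402] [0.01132081 0.01141379 0.00479353]
rail 291 [0.4776 0.0088] [0.1222 0.0189] 88.1631088256836 0.1029038548918749
rail dir deg 86.16095191014247
foot 439 ((0.4793393015861511, 0.008266685530543327), 0.041584692895412445)
```

View pics/w15.png

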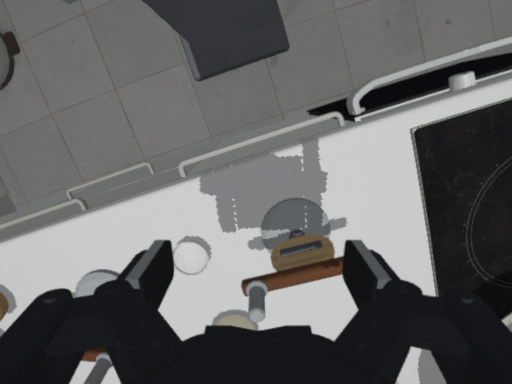

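View pics/top3.png

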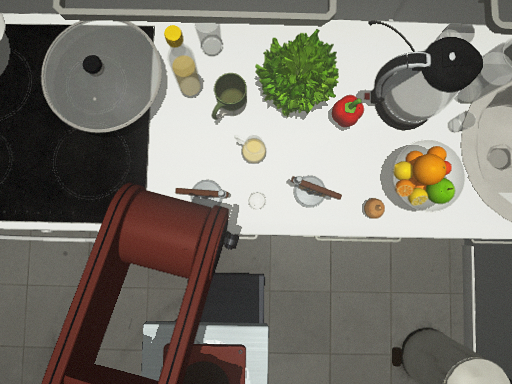

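```bash
python3 -c "
from h import *
o=bot.get_obs();print(o['clock'],np.abs(o['joint_vel']).max());print(bot.finish_job())"
```

```text
12.075 0.029532057139229587
the job is handed in; nothing more can be done
None
```

I turned the round sign half a turn and let go of it. The level bar now faces the front of its stand, and the job was handed in at about 12.1 s.

- **How I set the angle:** the foot has no front mark that I could rely on. I gripped the peg, swung the sign anticlockwise to its +3.6 rad stop, then came back 0.46 rad to reach 3.14. The highest wrist force was about 26 N, at the stop.
- **Last checks:** after release the rail lies at 85.5° (wrist camera) and 86.2° (top camera). The angle worked out from the stop was 85.4°, and the rail started at about 86.5°, so these agree within about 1°.
- **The rest of the scene:** the peg is on the -y side. In the top picture the square sign looks the same as before. The gripper was open and clear of everything, with only a slight residual joint motion of about 0.03 rad/s when I handed in.

None of the checks failed. The wrist camera's rail angle read about 2° lower while the peg was gripped.

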